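Top up the vial rack to three and hold it against the fence

ROBOT

A 6-joint arm with a two-finger parallel gripper is mounted at the origin on the work surface. World frame = base frame: x ahead of the robot, y to its left, z up, the work surface at z = 0. Lengths are in m, angles in rad, forces in N, time in s.
With the tool pointing down it reaches from about 0.35 to 0.85 m from the base axis. Payload 8.1 kg.
Tool frame: the origin (TCP) lies between the finger pads; the fingertips stand 8 mm ahead of it and the grasp point (between the pads) lies 11 mm behind it; x points along the fingers, y is the direction in which the jaws open and shut, and the axes are right-handed (so a half turn about x gives the same grasp; the last joint's range is limited). The gripper opens to 93 mm and grips with 3 to 60 N. Pads are 15 mm wide; open, the fingers measure 128 mm over their backs; the gripper's body (75 mm by 188 mm) begins 65 mm behind the grasp point.
Start: joints at [1.169, 0.13, 1.488, -0, 1.523, -0.085], TCP at [0.187, 0.57, 0.227] pointing down, gripper open.
Joint ranges: [-2.96, 2.96], [-0.89, 2.26], [0.02, 2.5], [-1.34, 4.48], [0, 2.73], [-2.66, 2.66]. Speed limits (rad/s): [2.39, 2.39, 2.79, 3.14, 3.14, 3.14].

INTERFACE

Orientations are given as a rotation vector (axis times angle).
In Python, from cell import * gives the robot as it stands. The module is installed in compiled form; this text tells all that it offers.
- The arm moves only by the tool move_arm, never from a script. Its argument "increments" is a list of rows, each a list of 7 numbers: the turn, a rotation vector about the tool's x, y, z in degrees, then the shift along the tool's x, y, z in mm, then the opening, from 0 (shut) to 1 (fully open). A call has 1 to 8 rows; each row shifts and turns the commanded pose from where the row before left it, along the tool's axes as they then stand; what a row does not reach is not made up. A row lasts 1/12 s, in which the tool goes at most 41.7 mm and 7.16 degrees, less where a joint would pass 70% of its speed; a pose out of reach is approached as far as the arm can. A call with a gripper value outside its range is refused whole. The fingers move at their own pace and stop on an object; "newtons" is the grip in N (left out, the last holds). Time passes only in rows, so rows that do not move let the fingers close. It gives the time, the measured TCP pose, the force and the opening at its end, in the units of the state.
- observe(): the state, without advancing time (a new reading comes with each control period).
- read_camera(name): name is "scene" or "side" or "wrist"; returns (picture, depth): 420x560x3 uint8, red, green, blue; 420x560 float32, m along the optical axis (not along the pixel's ray), 0 where there is no reading.
- camera_model(name): a dict with "fx", "fy", "cx", "cy" (pixels), "R" (3x3) and "t" (3): a world point X has camera coordinates R X + t; the wrist camera has in their place "tool_from_camera" (4x4, takes a point from camera to tool coordinates, whose origin is the TCP and whose axes are the tool frame's). Camera axes: x right, y down, z forward; pixel columns grow to the right and rows downward; lengths in m; the calibration is good to about 2 mm. A picture is of the moment at which its call begins: read the wrist's pose just before it. camera_model takes no time and is no camera call.
- finish_job(): hands the job in, once; it reports no verdict.
Trained networks look in the newest picture that a camera, given by its name, has taken for a name from the list of things; names that differ only in an ending like _2 or _b are one class to them, and where a whole thing is asked for, a point or a joint stands for the part that bears it (a point fixed in the world has none). Each returns a list of dicts, best first, with "confidence" (0 to 1); they miss things now and then, are a little off and sometimes report something else, mostly with a low value. They report only what shows in the picture. A call takes as long as a camera call. They do not tell look-alikes from the thing itself.
- cut_out(target, camera): "pixels" (420x560 bool, what is visible of it).
- spot_point(target, camera): "at" ([x, y, z] in m, in world coordinates, good to about 4 mm: a listed point, or the origin of a listed thing).
The state is a dict: "time": time; "qpos": joint angles; "qd": joint speeds; "joint_efforts": joint torques, N m; "ee_pos": TCP position; "ee_rot": TCP orientation; "ft_force": force on the tool from outside, world axes, zero at the start; "wrist_torque": the same for the moment, N m; "gripper_width": finger opening in m.
Only numpy, scipy, OpenCV 4.12 (cv2) and the standard library are available. Lean on these libraries where they do the work, as an engineer would, in place of code of your own. Each camera call takes 0.05 s, during which the arm holds its last target. There are 200 camera calls.

TASK

Top up the white rack to exactly three amber vials: leave the one already in it and, while the rack still stands clear of the fence, stand two more from the bench in free wells. Then push the rack back until it sits flush along the fence, wholly within the fence's length, and press it firmly with one diagonal push, down on the bench and against the fence together, so that it cannot shift while a colleague pipettes; finish while holding that push, without letting go. Leave the other two vials and all the other things where they stand.

Things in the scene. Friction and masses are not known exactly. Their poses are not given: they have to be found in the camera images.
- fence: The aluminium fence, fixed to the bench: an upright strip 260 mm long, 40 mm tall and 12 mm thick, with a low foot behind it. The origin lies at bench height in the middle of the front face, the flat face that looks towards the robot along the fence's own -x; y runs along the fence.
- rack: White vial rack, loose on the bench: 80 mm deep (own x), 164 mm long (own y), about 0.45 kg; origin at the centre of its underside, 40 mm before the fence's face when flush. +x side roughly faces the fence. Back: a row of four square wells, 36 x 36 mm inside, centred at x = +18, y = -60, -20, +20, +60 mm; floor at 6 mm, wall tops at 32 mm, walls 4 mm. Front, x = -40 to -4 mm: a flat step.
- rack_step (a point): Middle of the inside corner of the rack's front step (rack x = -4, y = 0, z = 12 mm; axes as the rack's). The flat step is 12 mm high and reaches 36 mm towards the robot from here, over the rack's full length; the upright front wall of the wells rises from here to 32 mm. Fingertips set in this corner can push the rack back and down at once.
- vial1_mid (a point): Centre (half-way up, 37.5 mm above its underside) of a closed amber vial with a white cap: an upright cylinder 27 mm across and 75 mm tall, straight-sided over its whole height, about 50 g. z is up along it. Standing loose on the bench at the robot's right.
- vial2_mid (a point): Centre (half-way up, 37.5 mm above its underside) of a closed amber vial with a white cap: an upright cylinder 27 mm across and 75 mm tall, straight-sided over its whole height, about 50 g. z is up along it. Standing loose on the bench at the robot's right.
- vial3_mid (a point): Centre (half-way up, 37.5 mm above its underside) of a closed amber vial with a white cap: an upright cylinder 27 mm across and 75 mm tall, straight-sided over its whole height, about 50 g. z is up along it. Standing loose on the bench at the robot's right.
- vial4_mid (a point): Centre (half-way up, 37.5 mm above its underside) of a closed amber vial with a white cap: an upright cylinder 27 mm across and 75 mm tall, straight-sided over its whole height, about 50 g. z is up along it. Standing loose on the bench at the robot's right.
- vial5_mid (a point): Centre (half-way up, 37.5 mm above its underside) of a closed amber vial with a white cap: an upright cylinder 27 mm across and 75 mm tall, straight-sided over its whole height, about 50 g. z is up along it. It already stands in one of the rack's wells (the one at y = +20 mm) at the start.
- jar: Bystander among the loose vials: a squat white jar, 46 mm across and 45 mm tall; origin at the centre of its underside.
- weight: Bystander among the loose vials: a steel balance weight with a knob, 34 mm across and 44 mm tall; origin at the centre of its underside.
- wellplate: Bystander: a flat white 96-well plate, 127 x 85 x 14 mm, at the left; origin at the centre of its underside.
- trough: Bystander: an open white reagent trough, 130 x 80 x 45 mm, at the left; origin at the centre of its underside.
Not all that is in view belongs to the job. Leave any pink look-alike of the part that bears vial4_mid alone. Leave any blue look-alike of the rack alone.

How it is judged:
On the way:
1. exactly three vials stand in the rack's wells while the rack is still clear of the fence (horizontal distance between vial5_mid and rack below 0.076 m and z of vial5_mid in the frame of rack between 0.0405 and 0.047 m and angle between vial5_mid's own z axis and vertical below 0.2 rad and ((horizontal distance between each of vial1_mid, vial2_mid and rack below 0.076 m and z of vial1_mid in the frame of rack between 0.0405 and 0.047 m and angle between each of vial1_mid, vial2_mid's own z axis and vertical below 0.2 rad and z of vial2_mid in the frame of rack between 0.0405 and 0.047 m and distance of each of vial3_mid, vial4_mid from where it was at the start of the episode below 0.03 m and angle between each of vial3_mid, vial4_mid's own z axis and vertical below 0.1 rad) or (horizontal distance between each of vial1_mid, vial3_mid and rack below 0.076 m and z of vial1_mid in the frame of rack between 0.0405 and 0.047 m and angle between each of vial1_mid, vial3_mid's own z axis and vertical below 0.2 rad and distance of each of vial2_mid, vial4_mid from where it was at the start of the episode below 0.03 m and angle between each of vial2_mid, vial4_mid's own z axis and vertical below 0.1 rad and z of vial3_mid in the frame of rack between 0.0405 and 0.047 m) or (horizontal distance between each of vial1_mid, vial4_mid and rack below 0.076 m and z of vial1_mid in the frame of rack between 0.0405 and 0.047 m and angle between each of vial1_mid, vial4_mid's own z axis and vertical below 0.2 rad and distance of each of vial2_mid, vial3_mid from where it was at the start of the episode below 0.03 m and angle between each of vial2_mid, vial3_mid's own z axis and vertical below 0.1 rad and z of vial4_mid in the frame of rack between 0.0405 and 0.047 m) or (distance of each of vial1_mid, vial4_mid from where it was at the start of the episode below 0.03 m and angle between each of vial1_mid, vial4_mid's own z axis and vertical below 0.1 rad and horizontal distance between each of vial2_mid, vial3_mid and rack below 0.076 m and z of vial2_mid in the frame of rack between 0.0405 and 0.047 m and angle between each of vial2_mid, vial3_mid's own z axis and vertical below 0.2 rad and z of vial3_mid in the frame of rack between 0.0405 and 0.047 m) or (distance of each of vial1_mid, vial3_mid from where it was at the start of the episode below 0.03 m and angle between each of vial1_mid, vial3_mid's own z axis and vertical below 0.1 rad and horizontal distance between each of vial2_mid, vial4_mid and rack below 0.076 m and z of vial2_mid in the frame of rack between 0.0405 and 0.047 m and angle between each of vial2_mid, vial4_mid's own z axis and vertical below 0.2 rad and z of vial4_mid in the frame of rack between 0.0405 and 0.047 m) or (distance of each of vial1_mid, vial2_mid from where it was at the start of the episode below 0.03 m and angle between each of vial1_mid, vial2_mid's own z axis and vertical below 0.1 rad and horizontal distance between each of vial3_mid, vial4_mid and rack below 0.076 m and z of vial3_mid in the frame of rack between 0.0405 and 0.047 m and angle between each of vial3_mid, vial4_mid's own z axis and vertical below 0.2 rad and z of vial4_mid in the frame of rack between 0.0405 and 0.047 m)) and x of rack in the frame of fence below -0.06 m and contact force between rack and fence below 0.1 N), for 0.2 s.
At the end, for the whole second after the job is handed in: Three vials stand in wells, the first included; the other two within 30 mm of their starts. Rack at rest, flush on the fence (3 mm, 0.03 rad), flat, within its length; fingers press it over 5 N, so it bears on the fence over 4 N and on the bench over 11 N (weight loaded 5 to 7 N) (horizontal distance between vial5_mid and rack below 0.076 m and z of vial5_mid in the frame of rack between 0.0405 and 0.047 m and angle between vial5_mid's own z axis and vertical below 0.2 rad and ((horizontal distance between each of vial1_mid, vial2_mid and rack below 0.076 m and z of vial1_mid in the frame of rack between 0.0405 and 0.047 m and angle between each of vial1_mid, vial2_mid's own z axis and vertical below 0.2 rad and z of vial2_mid in the frame of rack between 0.0405 and 0.047 m and distance of each of vial3_mid, vial4_mid from where it was at the start of the episode below 0.03 m and angle between each of vial3_mid, vial4_mid's own z axis and vertical below 0.1 rad) or (horizontal distance between each of vial1_mid, vial3_mid and rack below 0.076 m and z of vial1_mid in the frame of rack between 0.0405 and 0.047 m and angle between each of vial1_mid, vial3_mid's own z axis and vertical below 0.2 rad and distance of each of vial2_mid, vial4_mid from where it was at the start of the episode below 0.03 m and angle between each of vial2_mid, vial4_mid's own z axis and vertical below 0.1 rad and z of vial3_mid in the frame of rack between 0.0405 and 0.047 m) or (horizontal distance between each of vial1_mid, vial4_mid and rack below 0.076 m and z of vial1_mid in the frame of rack between 0.0405 and 0.047 m and angle between each of vial1_mid, vial4_mid's own z axis and vertical below 0.2 rad and distance of each of vial2_mid, vial3_mid from where it was at the start of the episode below 0.03 m and angle between each of vial2_mid, vial3_mid's own z axis and vertical below 0.1 rad and z of vial4_mid in the frame of rack between 0.0405 and 0.047 m) or (distance of each of vial1_mid, vial4_mid from where it was at the start of the episode below 0.03 m and angle between each of vial1_mid, vial4_mid's own z axis and vertical below 0.1 rad and horizontal distance between each of vial2_mid, vial3_mid and rack below 0.076 m and z of vial2_mid in the frame of rack between 0.0405 and 0.047 m and angle between each of vial2_mid, vial3_mid's own z axis and vertical below 0.2 rad and z of vial3_mid in the frame of rack between 0.0405 and 0.047 m) or (distance of each of vial1_mid, vial3_mid from where it was at the start of the episode below 0.03 m and angle between each of vial1_mid, vial3_mid's own z axis and vertical below 0.1 rad and horizontal distance between each of vial2_mid, vial4_mid and rack below 0.076 m and z of vial2_mid in the frame of rack between 0.0405 and 0.047 m and angle between each of vial2_mid, vial4_mid's own z axis and vertical below 0.2 rad and z of vial4_mid in the frame of rack between 0.0405 and 0.047 m) or (distance of each of vial1_mid, vial2_mid from where it was at the start of the episode below 0.03 m and angle between each of vial1_mid, vial2_mid's own z axis and vertical below 0.1 rad and horizontal distance between each of vial3_mid, vial4_mid and rack below 0.076 m and z of vial3_mid in the frame of rack between 0.0405 and 0.047 m and angle between each of vial3_mid, vial4_mid's own z axis and vertical below 0.2 rad and z of vial4_mid in the frame of rack between 0.0405 and 0.047 m)) and x of rack in the frame of fence between -0.0435 and -0.0375 m and y of rack in the frame of fence between -0.048 and 0.048 m and angle between the x axis of rack and the x axis of fence, either way round below 0.03 rad and angle between rack's own z axis and vertical below 0.03 rad and height (world z) of rack below 0.003 m and contact force between rack and fence above 4 N and contact force between rack and table above 11 N and contact force between the fingers and rack above 5 N and linear speed of rack below 0.01 m/s); the arm keeps its last pose, push and grip.
It fails at once if a bystander (jar, weight, well plate, trough) is moved more than 30 mm (distance of any of jar, weight, wellplate, trough from where it was at the start of the episode above 0.03 m).
It fails at once if a vial is knocked over (angle between any of vial1_mid, vial2_mid, vial3_mid, vial4_mid, vial5_mid's own z axis and vertical above 0.8 rad).
It also fails if it takes over 66 s, if anything falls off the work surface, if the arm or the gripper's body presses on something with over 40 N, if the wrist force passes 120 N, or if a joint passes its speed limit or range.

## Working session

There is one attempt and no reset: what is moved stays moved. The work goes in short steps, Python scripts to look and compute and a tool call to move; the robot and the scene stay as the last step left them, time stands still between calls to the robot, and variables do not carry over. Pictures are saved under pics/ and viewed, about 8 in all and at most 12, crops included, and the job is handed in when it is done.

Besides the shell and the picture viewer there is one more tool, called after "Request:" as name(argument=value, ...), one argument or row to a line, values as JSON. move_arm: Moves the arm, as the interface text tells. Its arguments: {"type":"object","properties":{"increments":{"type":"array","items":{"type":"array","items":{"type":"number"}}},"newtons":{"type":"number"}},"required":["increments"]}

```bash
mkdir -p pics; cat > h.py <<'E'
import numpy as np, cv2
from cell import *
from scipy.spatial.transform import Rotation as Ro
def snap(cam,fn=None):
    s=observe(); im,d=read_camera(cam)
    if fn: cv2.imwrite('pics/'+fn,im[:,:,::-1])
    return s,im,d
def world(cam,s,d):
    m=camera_model(cam); v,u=np.mgrid[:420,:560]
    P=np.stack([(u-m['cx'])/m['fx']*d,(v-m['cy'])/m['fy']*d,d],-1)
    if cam=='wrist':
        T=m['tool_from_camera']; P=P@T[:3,:3].T+T[:3,3]
        return P@Ro.from_rotvec(s['ee_rot']).as_matrix().T+s['ee_pos']
    return (P-np.array(m['t']))@np.array(m['R'])
E
python3 - <<'E'
from h import *
print(observe())
ims=[]
for c in ['scene','side']:
    s,im,d=snap(c); np.savez(c+'.npz',im=im,d=d); ims.append(im)
    for t in ['fence','rack','rack_step','vial1_mid','jar','weight','wellplate','trough']:
        print(c,t,[(np.round(r['at'],3).tolist(),round(r['confidence'],2)) for r in spot_point(t,c)[:7]])
    cv2.imwrite(f'pics/{c}.png',im[:,:,::-1])
m=camera_model('wrist');print(m)
E
```

```text
{'time': 0.0, 'qpos': array([ 1.16858112e+00,  1.31134355e-01,  1.48926941e+00,  1.66154492e-05,
        1.52300079e+00, -8.54616186e-02]), 'qd': array([ 0.00050375,  0.00200549,  0.00165134,  0.00080046,  0.0013767 ,
       -0.00078268]), 'joint_efforts': array([ 2.15310662e-03, -5.59854162e+01, -4.91758919e+01,  7.72890123e-02,
        3.49329296e-02, -1.57227287e-04]), 'ee_pos': array([0.1866817 , 0.5696398 , 0.22560887]), 'ee_rot': array([ 0.24722308,  1.55691744, -0.24998835]), 'ft_force': array([-0.13207208,  0.10448628, -0.40610191]), 'wrist_torque': array([-0.0262261 , -0.01349177,  0.03908113]), 'gripper_width': 0.09306921734714674}
scene fence [([0.7, 0.122, 0.001], 0.69)]
scene rack [([0.391, 0.145, 0.001], 0.96), ([0.577, 0.097, -0.003], 0.87), ([0.588, 0.466, 0.002], 0.61)]
scene rack_step [([0.578, 0.094, 0.012], 0.93), ([0.389, 0.15, 0.015], 0.66)]
scene vial1_mid [([0.444, -0.178, 0.034], 0.56)]
scene jar [([0.507, -0.3, -0.001], 0.81)]
scene weight [([0.541, -0.179, 0.0], 0.76)]
scene wellplate [([0.586, 0.466, 0.001], 0.92)]
scene trough [([0.405, 0.459, 0.002], 0.9
[... 210 characters left out ...]
[([0.446, -0.179, 0.036], 0.7)]
side jar [([0.507, -0.296, 0.002], 0.74)]
side weight [([0.577, 0.097, 0.01], 0.72), ([0.542, -0.18, -0.0], 0.69)]
side wellplate [([0.587, 0.467, -0.0], 0.86)]
side trough [([0.403, 0.457, 0.002], 0.88)]
{'fx': 303.0574538334853, 'fy': 303.0574538334853, 'cx': 275.4890166016005, 'cy': 208.58640712478996, 'tool_from_camera': array([[ 9.74157748e-04, -2.52237053e-01,  9.67664983e-01,
        -1.57968636e-01],
       [ 9.99999210e-01,  1.01494381e-03, -7.42147907e-04,
        -5.96106222e-04],
       [-7.94928384e-04,  9.67664942e-01,  2.52237842e-01,
        -6.91649015e-02],
       [ 0.00000000e+00,  0.00000000e+00,  0.00000000e+00,
         1.00000000e+00]])}
```

```bash
python3 - <<'E'
from h import *
a=cv2.imread('pics/scene.png')
for c in ['scene','side']:
    for t in ['vial2_mid','vial3_mid','vial4_mid','vial5_mid']:
        print(c,t,[(np.round(r['at'],3).tolist(),round(r['confidence'],2)) for r in spot_point(t,c)[:7]])
    z=np.load(c+'.npz'); P=world(c,None,z['d']); im=z['im'].astype(int)
    # things between 60 and 80 mm high (vial caps), right side and rack area
    m=((P[...,2]>.069)&(P[...,2]<.085)&(P[...,0]>.3)&(P[...,0]<.75)&(abs(P[...,1])<.4)&(z['d']>0)).astype(np.uint8)
    n,l,st,ce=cv2.connectedComponentsWithStats(m)
    for i in range(1,n):
        if st[i,4]>15:
            p=P[l==i]; print(c,st[i,4],ce[i].round(),((p.min(0)+p.max(0))/2).round(3),np.ptp(p,0).round(3),np.median(p[:,2]).round(3))
E
```

```text
scene vial2_mid [([0.401, -0.306, 0.037], 0.69), ([0.7, 0.124, 0.003], 0.39), ([0.404, 0.46, 0.004], 0.26)]
scene vial3_mid [([0.596, -0.291, 0.037], 0.79)]
scene vial4_mid [([0.633, -0.191, 0.038], 0.74), ([0.698, -0.164, 0.038], 0.73)]
scene vial5_mid [([0.447, -0.18, 0.034], 0.75), ([0.578, 0.098, -0.003], 0.64), ([0.6, 0.124, 0.044], 0.48)]
scene 101 [305. 202.] [0.598 0.123 0.076] [0.026 0.025 0.013] 0.079
scene 98 [159. 227.] [ 0.45  -0.179  0.073] [0.028 0.025 0.008] 0.074
scene 109 [ 94. 244.] [ 0.404 -0.31   0.073] [0.028 0.026 0.008] 0.074
scene 131 [201. 284.] [ 0.638 -0.191  0.074] [0.025 0.026 0.008] 0.074
scene 142 [232. 296.] [ 0.698 -0.159  0.073] [0.027 0.026 0.007] 0.074
scene 147 [144. 300.] [ 0.599 -0.293  0.073] [0.028 0.025 0.007] 0.073
scene 32 [131. 397.] [ 0.747 -0.39   0.071] [0.006 0.019 0.004] 0.071
side vial2_mid [([0.403, -0.31, 0.035], 0.67)]
side vial3_mid []
side vial4_mid [([0.63, -0.191, 0.037], 0.65), ([0.698, -0.163, 0.037], 0.58)]
side vial5_mid []
side 43 [295. 111.] [ 0.598 -0.29   0.074] [0.024 0.028 0.008] 0.074
side 43 [358. 116.] [ 0.402 -0.309  0.073] [0.023 0.026 0.008] 0.074
side 50 [277. 129.] [ 0.636 -0.188  0.072] [0.025 0.026 0.006] 0.073
side 50 [255. 133.] [ 0.698 -0.156  0.073] [0.026 0.03  0.008] 0.074
side 51 [339. 141.] [ 0.448 -0.176  0.073] [0.026 0.026 0.007] 0.073
side 101 [267. 210.] [0.597 0.126 0.076] [0.026 0.027 0.014] 0.08
```

View pics/scene.png

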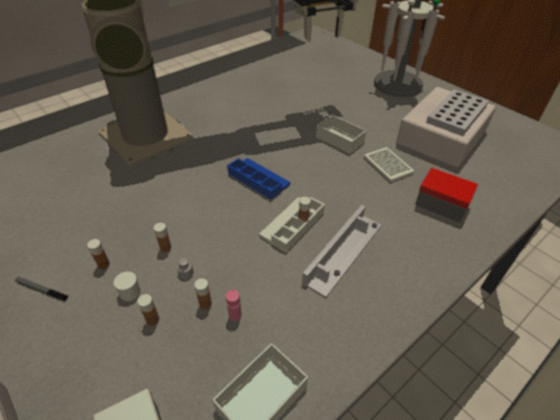

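View pics/side.png

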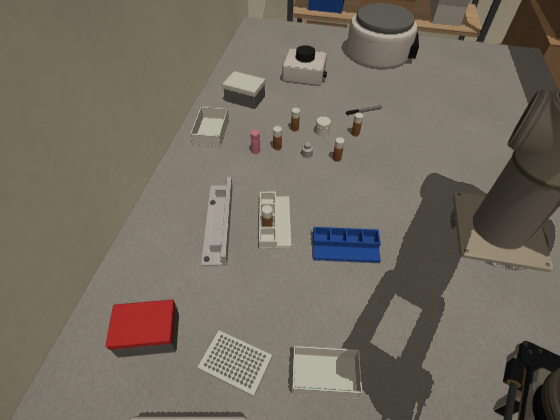

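```bash
python3 - <<'E'
from h import *
print(Ro.from_rotvec(observe()['ee_rot']).as_matrix().round(3))
for c in ['scene','side']:
    z=np.load(c+'.npz'); P=world(c,None,z['d'])
    for nm,b in dict(fence=(.66,.76,-.06,.3,.03,.05),racktop=(.5,.66,-.02,.22,.026,.038),rackall=(.5,.66,-.02,.22,.009,.038)).items():
        m=(P[...,0]>b[0])&(P[...,0]<b[1])&(P[...,1]>b[2])&(P[...,1]<b[3])&(P[...,2]>b[4])&(P[...,2]<b[5])
        p=P[m]; print(c,nm,m.sum(),cv2.minAreaRect(p[:,:2].astype(np.float32)*1000),np.median(p[:,2]).round(4))
E
```

```text
[[ 0.     0.312  0.95 ]
 [-0.     0.95  -0.312]
 [-1.    -0.     0.   ]]
scene fence 655 ((718.252197265625, 130.77891540527344), (42.865074157714844, 260.6099853515625), 13.110140800476074) 0.0379
scene racktop 426 ((600.3905639648438, 104.6386947631836), (46.49852752685547, 166.3152618408203), 13.038174629211426) 0.0303
scene rackall 1302 ((583.5831909179688, 100.4607925415039), (82.49955749511719, 167.02845764160156), 13.152846336364746) 0.0184
side fence 504 ((717.3060913085938, 132.40835571289062), (42.506900787353516, 260.6683349609375), 13.069082260131836) 0.0389
side racktop 351 ((599.5360717773438, 106.8257827758789), (43.632789611816406, 166.19468688964844), 13.44359016418457) 0.0312
side rackall 1223 ((582.076171875, 102.80310821533203), (80.04437255859375, 166.02525329589844), 12.729909896850586) 0.0133
```

Request:
move_arm(
  increments=[
    [7.1,0,0,0,0,0,1],
    [7.1,0,0,0,0,0,1],
    [7.1,0,0,0,0,0,1],
    [7.1,0,0,0,0,0,1],
    [7.1,0,0,0,0,0,1],
    [7.1,0,0,0,0,0,1],
    [7.1,0,0,0,0,0,1],
    [7.1,0,0,0,0,0,1],
  ],
)

```text
time: 1.97
ee_pos: [0.1869, 0.5702, 0.2266]
ee_rot: [1.018, 1.32, -1.018]
ft_force: [-0.2, -0.1, 0.1]
gripper_width: 0.093
```

Request:
move_arm(
  increments=[
    [1.9,0,0,0,4,39,1],
    [0,0,0,0,4,39,1],
    [0,0,0,0,4,39,1],
    [0,0,0,0,4,39,1],
    [0,0,0,0,4,39,1],
    [0,0,0,0,4,39,1],
    [0,0,0,0,4,39,1],
    [0,0,0,0,4,39,1],
  ],
)

```text
time: 2.63
ee_pos: [0.2904, 0.2725, 0.2268]
ee_rot: [1.039, 1.309, -1.037]
ft_force: [0.5, 0.0, -0.4]
gripper_width: 0.0927
```

Request:
move_arm(
  increments=[
    [0,0,0,0,4,39,1],
    [0,0,0,0,4,39,1],
    [0,0,0,0,4,39,1],
    [0,0,0,0,4,39,1],
    [0,0,0,0,4,39,1],
    [0,0,0,0,4,39,1],
    [0,0,0,0,4,39,1],
    [0,0,0,0,4,39,1],
  ],
)

```text
time: 3.3
ee_pos: [0.3927, -0.0246, 0.2271]
ee_rot: [1.039, 1.308, -1.038]
ft_force: [0.9, 0.3, 0.0]
gripper_width: 0.0927
```

Request:
move_arm(
  increments=[
    [0,0,0,0,5,39,1],
    [0,0,0,0,5,39,1],
    [0,0,0,0,5,39,1],
    [0,0,0,0,5,35,1],
    [0,0,0,0,0,0,1],
    [0,0,0,0,0,0,1],
  ],
)

```text
time: 3.8
ee_pos: [0.4463, -0.1675, 0.2261]
ee_rot: [1.041, 1.309, -1.041]
ft_force: [-0.0, 0.4, -0.2]
gripper_width: 0.093
```

```bash
cat >> h.py <<'E'
def caps(fn=None,lo=.066,hi=.09,mn=100):
    s,im,d=snap('wrist',fn); P=world('wrist',s,d)
    R=Ro.from_rotvec(s['ee_rot']).as_matrix()
    print('tcp',s['ee_pos'].round(4),'R',R.round(3).tolist())
    m=((P[...,2]>lo)&(P[...,2]<hi)&(d>0)).astype(np.uint8)
    n,l,st,ce=cv2.connectedComponentsWithStats(m)
    for i in range(1,n):
        if st[i,4]>mn:
            p=P[l==i]; top=np.median(p[:,2]); q=p[abs(p[:,2]-top)<.004]
            (x,y),r=cv2.minEnclosingCircle(q[:,:2].astype(np.float32)); c=np.array([x,y,top])
            print('cap',c.round(4),'r',round(r,4),'tool offset mm',(R.T@(c-s['ee_pos'])*1000).round(1),'px',ce[i].round())
    return s,im,P
E
python3 -c "
from h import *
caps('w1.png')"
```

```text
tcp [ 0.4463 -0.1675  0.2261] R [[-0.001, 0.974, 0.224], [0.001, 0.224, -0.974], [-1.0, -0.001, -0.001]]
cap [ 0.4476 -0.1807  0.0749] r 0.0136 tool offset mm [151.3  -1.6  13.3] px [274. 209.]
cap [ 0.6966 -0.1602  0.0747] r 0.0139 tool offset mm [151.2 245.7  49.2] px [499. 241.]
cap [ 0.6359 -0.1919  0.0746] r 0.0139 tool offset mm [151.2 179.4  66.5] px [436. 255.]
cap [ 0.598  -0.2944  0.0749] r 0.0137 tool offset mm [151.  119.5 157.9] px [376. 328.]
```

View pics/w1.png

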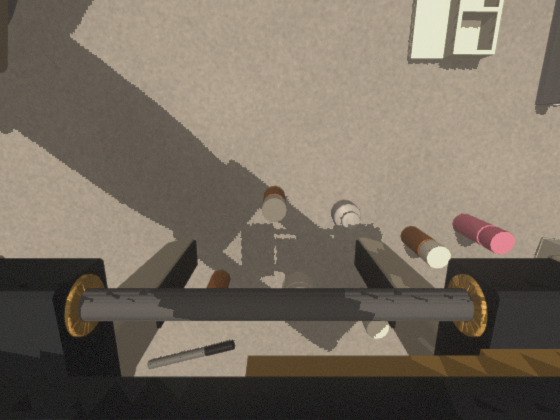

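The wrist picture shows vial1's cap at about (274, 209), the weight at (346, 212), and the amber and pink vials at right (436, 255) and (499, 241). This agrees with the overview cameras, so I'll grasp vial1.

Request:
move_arm(
  increments=[
    [0,0,0,20,-1.5,13,1],
    [0,0,0,37,0,0,1],
    [0,0,0,37,0,0,1],
    [0,0,0,37,0,0,1],
    [0,0,0,36,0,0,1],
    [0,0,0,20,0,0,1],
    [0,0,0,0,0,0,1],
    [0,0,0,0,0,0,1],
  ],
)

```text
time: 4.52
ee_pos: [0.4471, -0.1774, 0.0393]
ee_rot: [1.038, 1.312, -1.038]
ft_force: [0.3, 0.1, 0.0]
gripper_width: 0.093
```

Request:
move_arm(
  increments=[
    [0,0,0,0,0,0,0],
    [0,0,0,0,0,0,0],
    [0,0,0,0,0,0,0],
    [0,0,0,0,0,0,0],
    [0,0,0,0,0,0,0],
    [0,0,0,0,0,0,0],
    [0,0,0,0,0,0,0],
  ],
  newtons=15,
)

```text
time: 5.1
ee_pos: [0.448, -0.1791, 0.0399]
ee_rot: [1.039, 1.309, -1.038]
ft_force: [1.3, -0.2, 0.2]
gripper_width: 0.0511
```

Request:
move_arm(
  increments=[
    [0,0,0,0,0,0,0],
    [0,0,0,0,0,0,0],
    [0,0,0,0,0,0,0],
    [0,0,0,0,0,0,0],
    [0,0,0,0,0,0,0],
    [0,0,0,0,0,0,0],
  ],
)

```text
time: 5.6
ee_pos: [0.4479, -0.1789, 0.0395]
ee_rot: [1.039, 1.309, -1.039]
ft_force: [0.1, -0.2, -0.2]
gripper_width: 0.0265
```

Request:
move_arm(
  increments=[
    [0,0,0,-20,0,0,0],
    [0,0,0,-35,0,0,0],
    [0,0,0,-35,0,0,0],
    [0,0,0,0,0,0,0],
    [0,0,0,0,0,0,0],
  ],
)

```text
time: 6.02
ee_pos: [0.4498, -0.1799, 0.1324]
ee_rot: [1.038, 1.303, -1.037]
ft_force: [-0.8, -0.1, -0.6]
gripper_width: 0.0265
```

Request:
move_arm(
  increments=[
    [0,0,0,0,30,-26,0],
    [0,0,0,0,30,-26,0],
    [0,0,0,0,30,-26,0],
    [0,0,0,0,30,-26,0],
    [0,0,0,0,30,-26,0],
    [0,0,0,0,30,-26,0],
    [0,0,0,0,30,-26,0],
    [0,0,0,0,0,0,0],
  ],
)

```text
time: 6.68
ee_pos: [0.6123, 0.0519, 0.1268]
ee_rot: [1.036, 1.314, -1.035]
ft_force: [0.3, -0.4, -0.5]
gripper_width: 0.0268
```

Request:
move_arm(
  increments=[
    [0,0,0,0,0,0,0],
    [0,0,0,0,0,0,0],
  ],
)

```text
time: 6.85
ee_pos: [0.6098, 0.0459, 0.1277]
ee_rot: [1.036, 1.312, -1.04]
ft_force: [-0.4, -0.8, -0.4]
gripper_width: 0.0266
```

```bash
cat > rk.py <<'E'
from h import *
import sys
s,im,P=caps(sys.argv[1])
R=Ro.from_rotvec(s['ee_rot']).as_matrix()
for lo,hi in [(.024,.037),(.008,.037)]:
    m=((P[...,0]>.48)&(P[...,0]<.665)&(P[...,1]>-.02)&(P[...,1]<.23)&(P[...,2]>lo)&(P[...,2]<hi)).astype(np.uint8)
    n,l,st,ce=cv2.connectedComponentsWithStats(m); 
    k=l>0
    for i in range(1,n):
        if st[i,4]<150: k&=l!=i
    p=P[k]; r=cv2.minAreaRect(p[:,:2].astype(np.float32)*1000); print(lo,k.sum(),r,np.median(p[:,2]))
a=np.deg2rad(r[2] if r[1][0]<r[1][1] else r[2]-90); c=np.array(r[0])/1000
for yy in (-.06,-.02,.02,.06):
    w=c+np.array([np.cos(a)*.018-np.sin(a)*yy,np.sin(a)*.018+np.cos(a)*yy])
    print('well',yy,w.round(4),'tool mm',(R.T@(np.r_[w,s['ee_pos'][2]]-s['ee_pos'])*1000).round(1))
E
python3 rk.py w2.png
```

```text
tcp [0.6098 0.0459 0.1277] R [[-0.003, 0.974, 0.228], [-0.0, 0.228, -0.974], [-1.0, -0.003, -0.0]]
cap [0.5966 0.122  0.0809] r 0.0135 tool offset mm [ 46.8   4.7 -77.1] px [283. 116.]
0.024 3440 ((599.5770263671875, 102.44208526611328), (44.15347671508789, 163.98980712890625), 12.677338600158691) 0.031764842811232596
0.008 11759 ((581.9580078125, 98.44011688232422), (80.28919982910156, 164.06529235839844), 12.677337646484375) 0.0124035747988029
well -0.06 [0.6127 0.0439] tool mm [-0.   2.4  2.7]
well -0.02 [0.6039 0.0829] tool mm [  0.    2.7 -37.3]
well 0.02 [0.5951 0.1219] tool mm [  0.    3.1 -77.3]
well 0.06 [0.5864 0.1609] tool mm [   0.     3.4 -117.3]
```

View pics/w2.png

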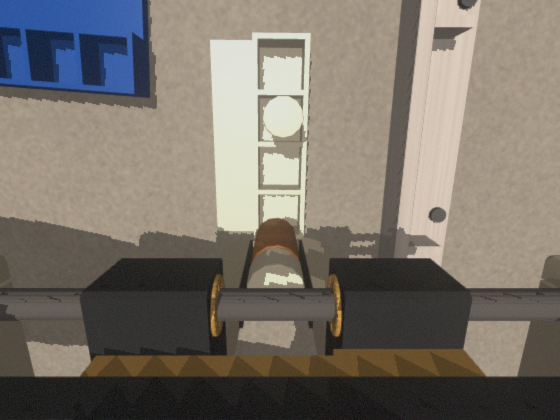

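The picture shows the white rack upright in view. Vial5's cap is at (283, 116), the two near wells are free at about (281, 165) and (281, 210), and vial1 is held at (275, 260). The blue look-alike is at top left. The y = -60 mm well lies (2.4, 2.7) mm from the tool, so I'll lower vial1 there.

Request:
move_arm(
  increments=[
    [0,0,0,15,2.5,1,0],
    [0,0,0,20,0,0,0],
    [0,0,0,10,0,0,0],
    [0,0,0,10,0,0,0],
    [0,0,0,10,0,0,0],
    [0,0,0,10,0,0,0],
    [0,0,0,5,0,0,0],
    [0,0,0,0,0,0,0],
  ],
)

```text
time: 7.57
ee_pos: [0.6126, 0.0455, 0.0481]
ee_rot: [1.038, 1.311, -1.04]
ft_force: [-0.1, -0.7, 0.1]
gripper_width: 0.0268
```

Request:
move_arm(
  increments=[
    [0,0,0,0,0,0,0],
    [0,0,0,0,0,0,0],
  ],
)

```text
time: 7.73
ee_pos: [0.6143, 0.0457, 0.0504]
ee_rot: [1.039, 1.308, -1.038]
ft_force: [-0.6, 0.1, -0.5]
gripper_width: 0.0267
```

Request:
move_arm(
  increments=[
    [0,0,0,2,0,0,0],
    [0,0,0,1.5,0,0,0],
    [0,0,0,0,0,0,0],
    [0,0,0,0,0,0,0],
  ],
)

```text
time: 8.07
ee_pos: [0.6137, 0.0457, 0.0462]
ee_rot: [1.038, 1.309, -1.038]
ft_force: [-0.6, -0.9, -0.6]
gripper_width: 0.0267
```

Request:
move_arm(
  increments=[
    [0,0,0,0,0,0,0.6],
    [0,0,0,0,0,0,0.6],
    [0,0,0,0,0,0,0.6],
    [0,0,0,0,0,0,0.6],
    [0,0,0,0,0,0,0.6],
  ],
)

```text
time: 8.48
ee_pos: [0.6137, 0.0457, 0.0462]
ee_rot: [1.039, 1.309, -1.038]
ft_force: [0.4, 0.9, -0.7]
gripper_width: 0.0542
```

Request:
move_arm(
  increments=[
    [0,0,0,-20,0,0,0.6],
    [0,0,0,-35,0,0,0.6],
    [0,0,0,-35,0,0,0.6],
    [0,0,0,0,0,0,0.6],
    [0,0,0,0,0,0,0.6],
  ],
)

```text
time: 8.9
ee_pos: [0.6161, 0.0456, 0.1398]
ee_rot: [1.041, 1.304, -1.034]
ft_force: [-0.4, 0.1, -0.4]
gripper_width: 0.0558
```

```bash
python3 rk.py w3.png
```

```text
tcp [0.6161 0.0456 0.1398] R [[0.007, 0.974, 0.227], [-0.0, 0.227, -0.974], [-1.0, 0.006, 0.002]]
cap [0.5966 0.122  0.0808] r 0.0134 tool offset mm [ 58.9  -2.  -78.8] px [273. 114.]
cap [0.6139 0.0443 0.0807] r 0.0136 tool offset mm [59.1 -2.8  0.8] px [272. 223.]
0.024 3170 ((599.5217895507812, 102.8460922241211), (44.227333068847656, 164.2206573486328), 12.71415901184082) 0.03173720844493966
0.008 10981 ((581.8887939453125, 98.8683090209961), (80.354736328125, 164.22357177734375), 12.745153427124023) 0.012449262247219817
well -0.06 [0.6127 0.0443] tool mm [-0.  -3.6  0.5]
well -0.02 [0.6039 0.0833] tool mm [ -0.1  -3.3 -39.5]
well 0.02 [0.595  0.1223] tool mm [ -0.1  -3.1 -79.5]
well 0.06 [0.5862 0.1614] tool mm [  -0.2   -2.8 -119.5]
```

Request:
move_arm(
  increments=[
    [0,0,0,-20,-26,27,0.6],
    [0,0,0,0,-26,27,0.7],
    [0,0,0,0,-26,27,0.8],
    [0,0,0,0,-26,27,0.8],
    [0,0,0,0,-26,27,0.8],
    [0,0,0,0,-26,27,0.8],
    [0,0,0,0,-26,27,0.8],
    [0,0,0,0,-26,27,0.8],
  ],
)

```text
time: 9.62
ee_pos: [0.4585, -0.212, 0.1538]
ee_rot: [1.038, 1.312, -1.039]
ft_force: [0.3, 0.6, 0.5]
gripper_width: 0.0745
```

Request:
move_arm(
  increments=[
    [0,0,0,0,-26,27,0.8],
    [0,0,0,0,-26,27,0.8],
    [0,0,0,0,-20,20,0.8],
    [0,0,0,0,0,0,0.8],
    [0,0,0,0,0,0,0.8],
    [0,0,0,0,0,0,0.8],
  ],
)

```text
time: 10.12
ee_pos: [0.4069, -0.299, 0.1544]
ee_rot: [1.04, 1.311, -1.039]
ft_force: [0.7, 0.7, 0.3]
gripper_width: 0.0744
```

```bash
python3 -c "
from h import *
caps('w4.png')"
```

```text
tcp [ 0.4069 -0.299   0.1544] R [[-0.001, 0.974, 0.227], [0.002, 0.227, -0.974], [-1.0, -0.001, -0.002]]
cap [ 0.4011 -0.3116  0.0748] r 0.0135 tool offset mm [79.6 -8.5 11.1] px [265. 228.]
cap [ 0.5969 -0.2908  0.0743] r 0.0135 tool offset mm [ 79.9 187.   35.4] px [493. 251.]
```

Lower onto vial2: y -8.5, z +11, down 115.

Request:
move_arm(
  increments=[
    [0,0,0,10,-8.5,11,0.8],
    [0,0,0,30,0,0,0.8],
    [0,0,0,35,0,0,0.8],
    [0,0,0,30,0,0,0.8],
    [0,0,0,10,0,0,0.8],
    [0,0,0,0,0,0,0.8],
    [0,0,0,0,0,0,0.8],
  ],
)

```text
time: 10.75
ee_pos: [0.4021, -0.3117, 0.0411]
ee_rot: [1.038, 1.31, -1.037]
ft_force: [0.4, 0.0, -0.4]
gripper_width: 0.0745
```

Request:
move_arm(
  increments=[
    [0,0,0,0,0,0,0],
    [0,0,0,0,0,0,0],
    [0,0,0,0,0,0,0],
    [0,0,0,0,0,0,0],
    [0,0,0,0,0,0,0],
    [0,0,0,0,0,0,0],
    [0,0,0,0,0,0,0],
    [0,0,0,0,0,0,0],
  ],
)

```text
time: 11.42
ee_pos: [0.4016, -0.3125, 0.0408]
ee_rot: [1.039, 1.309, -1.039]
ft_force: [0.2, -1.1, -1.0]
gripper_width: 0.0269
```

Request:
move_arm(
  increments=[
    [0,0,0,0,0,0,0],
    [0,0,0,0,0,0,0],
    [0,0,0,0,0,0,0],
    [0,0,0,0,0,0,0],
  ],
)

```text
time: 11.75
ee_pos: [0.4016, -0.3125, 0.0407]
ee_rot: [1.038, 1.309, -1.039]
ft_force: [0.2, -0.3, 1.2]
gripper_width: 0.0271
```

Request:
move_arm(
  increments=[
    [0,0,0,-20,0,0,0],
    [0,0,0,-40,0,0,0],
    [0,0,0,-40,0,0,0],
    [0,0,0,0,24,-28,0],
    [0,0,0,0,24,-28,0],
    [0,0,0,0,24,-28,0],
    [0,0,0,0,24,-28,0],
    [0,0,0,0,24,-28,0],
  ],
)

```text
time: 12.42
ee_pos: [0.4871, -0.1473, 0.1408]
ee_rot: [1.039, 1.309, -1.039]
ft_force: [0.4, -0.2, -0.2]
gripper_width: 0.0265
```

Request:
move_arm(
  increments=[
    [0,0,0,0,24,-28,0],
    [0,0,0,0,24,-28,0],
    [0,0,0,0,24,-28,0],
    [0,0,0,0,24,-28,0],
    [0,0,0,0,24,-28,0],
    [0,0,0,0,24,-28,0],
    [0,0,0,0,24,-28,0],
    [0,0,0,0,0,-3,0],
  ],
)

```text
time: 13.08
ee_pos: [0.6065, 0.0886, 0.1403]
ee_rot: [1.038, 1.311, -1.034]
ft_force: [0.6, -1.0, -1.0]
gripper_width: 0.0267
```

Request:
move_arm(
  increments=[
    [0,0,0,0,0,0,0],
    [0,0,0,0,0,0,0],
    [0,0,0,0,0,0,0],
  ],
)

```text
time: 13.33
ee_pos: [0.6045, 0.0821, 0.1405]
ee_rot: [1.038, 1.309, -1.04]
ft_force: [-0.3, -0.3, -0.2]
gripper_width: 0.0268
```

```bash
python3 rk.py w5.png
```

```text
tcp [0.6045 0.0821 0.1405] R [[-0.001, 0.974, 0.227], [-0.0, 0.227, -0.974], [-1.0, -0.001, 0.0]]
cap [0.5967 0.1217 0.0808] r 0.0136 tool offset mm [ 59.7   1.4 -40.4] px [277. 169.]
0.024 2131 ((597.033935546875, 113.85948181152344), (44.11924743652344, 140.30137634277344), 12.666584968566895) 0.03183500688558617
0.008 8082 ((581.4700927734375, 100.85214233398438), (80.19365692138672, 159.56417846679688), 12.666584968566895) 0.012357571448969262
well -0.06 [0.6122 0.0463] tool mm [ 0.  -0.6 36.7]
well -0.02 [0.6034 0.0853] tool mm [-0.  -0.3 -3.3]
well 0.02 [0.5946 0.1243] tool mm [ -0.   -0.  -43.3]
well 0.06 [0.5859 0.1633] tool mm [ -0.    0.3 -83.3]
```

View pics/w5.png

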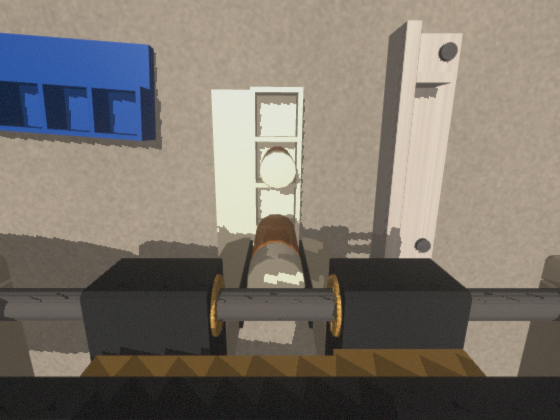

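The picture shows vial2 held at (275, 250) over the y = -20 mm well, with vial5 at (277, 168) next to it. The rack has not moved. Lowering straight down.

Request:
move_arm(
  increments=[
    [0,0,0,15,0,0,0],
    [0,0,0,25,0,0,0],
    [0,0,0,15,0,0,0],
    [0,0,0,10,0,0,0],
    [0,0,0,10,0,0,0],
    [0,0,0,10,0,0,0],
    [0,0,0,5,0,0,0],
    [0,0,0,0,0,0,0],
  ],
)

```text
time: 14.05
ee_pos: [0.6043, 0.0829, 0.0496]
ee_rot: [1.038, 1.31, -1.04]
ft_force: [-0.1, -0.1, -0.6]
gripper_width: 0.0268
```

Request:
move_arm(
  increments=[
    [0,0,0,2,0,0,0],
    [0,0,0,0,0,0,0],
    [0,0,0,0,0,0,0],
  ],
)

```text
time: 14.3
ee_pos: [0.6055, 0.0832, 0.0495]
ee_rot: [1.039, 1.308, -1.038]
ft_force: [-0.2, 0.7, -1.1]
gripper_width: 0.0269
```

Request:
move_arm(
  increments=[
    [0,0,0,1.8,0,0,0],
    [0,0,0,0,0,0,0],
    [0,0,0,0,0,0,0.6],
    [0,0,0,0,0,0,0.6],
    [0,0,0,0,0,0,0.6],
    [0,0,0,0,0,0,0.6],
    [0,0,0,0,0,0,0.6],
  ],
)

```text
time: 14.88
ee_pos: [0.605, 0.0832, 0.047]
ee_rot: [1.039, 1.309, -1.038]
ft_force: [-0.0, -0.3, 0.0]
gripper_width: 0.0541
```

Request:
move_arm(
  increments=[
    [0,0,0,-20,0,0,0.6],
    [0,0,0,-40,0,0,0.6],
    [0,0,0,-40,0,0,0.6],
    [0,0,0,0,0,0,0.6],
    [0,0,0,0,0,0,0.6],
    [0,0,0,0,0,0,0.6],
  ],
)

```text
time: 15.38
ee_pos: [0.6051, 0.0832, 0.1472]
ee_rot: [1.039, 1.308, -1.038]
ft_force: [-0.1, 0.3, -0.8]
gripper_width: 0.0556
```

```bash
python3 rk.py w6.png
```

```text
tcp [0.6051 0.0832 0.1472] R [[0.001, 0.974, 0.227], [0.0, 0.227, -0.974], [-1.0, 0.001, 0.0]]
cap [0.5964 0.122  0.0808] r 0.0135 tool offset mm [ 66.3   0.3 -39.8] px [276. 169.]
cap [0.6051 0.0842 0.0808] r 0.0136 tool offset mm [66.4  0.1 -1. ] px [275. 218.]
cap [0.614  0.0443 0.0807] r 0.0138 tool offset mm [66.4 -0.3 39.9] px [275. 265.]
0.024 2349 ((599.61083984375, 102.59742736816406), (44.076744079589844, 163.7008514404297), 12.641182899475098) 0.03180562440501086
0.008 8472 ((581.9659423828125, 98.58963775634766), (80.24795532226562, 164.1405029296875), 12.677292823791504) 0.012393518168402146
well -0.06 [0.6127 0.044 ] tool mm [ 0.  -1.5 39.9]
well -0.02 [0.6039 0.083 ] tool mm [-0.  -1.2 -0.1]
well 0.02 [0.5951 0.1221] tool mm [ -0.   -0.9 -40.1]
well 0.06 [0.5864 0.1611] tool mm [ -0.   -0.5 -80.1]
```

Request:
move_arm(
  increments=[
    [-7.1,0,0,0,0,0,0.5],
    [-7.1,0,0,0,0,0,0.5],
    [-7.1,0,0,0,0,0,0.5],
    [-7.1,0,0,0,0,0,0.5],
    [-7.1,0,0,0,0,0,0.5],
    [-7.1,0,0,0,0,0,0.5],
    [-7.1,0,0,0,0,0,0.5],
    [-7.1,0,0,0,0,0,0.5],
  ],
)

```text
time: 16.1
ee_pos: [0.6035, 0.0831, 0.1444]
ee_rot: [0.269, 1.558, -0.271]
ft_force: [0.1, -0.4, 1.0]
gripper_width: 0.0465
```

Request:
move_arm(
  increments=[
    [-7.1,0,0,0,0,0,0.5],
    [-7.1,0,0,0,0,0,0.5],
    [-7.1,0,0,0,0,0,0.5],
    [-7.1,0,0,0,0,0,0.5],
    [-4.4,0,0,0,0,0,0.5],
    [0,0,0,0,10,-20,0.5],
    [0,0,0,0,10,-20,0.5],
    [0,0,0,0,0,0,0.5],
  ],
)

```text
time: 16.77
ee_pos: [0.557, 0.0945, 0.1436]
ee_rot: [-0.175, 1.571, 0.176]
ft_force: [-1.2, -0.3, -0.4]
gripper_width: 0.0467
```

Request:
move_arm(
  increments=[
    [0,0,0,0,0,0,0.5],
    [0,0,0,0,0,0,0.5],
  ],
)

```text
time: 16.93
ee_pos: [0.5614, 0.0937, 0.146]
ee_rot: [-0.175, 1.565, 0.175]
ft_force: [-0.6, 0.1, 1.0]
gripper_width: 0.0467
```

```bash
cat > pr.py <<'E'
from h import *
import sys
s=observe(); R=Ro.from_rotvec(s['ee_rot']).as_matrix(); print(s['time'],s['ee_pos'].round(4),R.round(3).tolist(),s['ft_force'].round(2))
c=np.array([.582,.0986]); a=np.deg2rad(12.68); rx=np.array([np.cos(a),np.sin(a),0]); ry=np.array([-np.sin(a),np.cos(a),0])
for k in (-.020,-.0115):
    t=np.r_[c,.024]+rx*k; print(k,(R.T@(t-s['ee_pos'])*1000).round(1))
print('yaw err deg',np.rad2deg(np.arctan2(R[1,2],R[0,2])-a))
E
python3 pr.py
```

```text
16.9333 [0.5614 0.0937 0.146 ] [[-0.001, -0.221, 0.975], [-0.0, 0.975, 0.221], [-1.0, 0.0, -0.001]] [-0.56  0.15  0.98]
-0.02 [122.    0.3   1.4]
-0.0115 [122.    0.2   9.9]
yaw err deg 0.07375121915925731
```

Request:
move_arm(
  increments=[
    [0,0,0,20,0,0,0.5],
    [0,0,0,35,0,0,0.5],
    [0,0,0,35,0,0,0.5],
    [0,0,0,22,0,0,0.5],
    [0,0,0,8,0,0,0.5],
    [0,0,0,0,0,0,0.5],
    [0,0,0,0,0,0,0.5],
  ],
)

```text
time: 17.52
ee_pos: [0.5623, 0.0937, 0.0275]
ee_rot: [-0.175, 1.563, 0.174]
ft_force: [-0.2, 0.1, 0.1]
gripper_width: 0.047
```

Request:
move_arm(
  increments=[
    [0,0,0,0,0,3,0.5],
    [0,0,0,0,0,3,0.5],
    [0,0,0,0,0,3,0.5],
    [0,0,0,0,0,3,0.5],
    [0,0,0,0,0,3,0.5],
    [0,0,0,0,0,3,0.5],
    [0,0,0,0,0,3,0.5],
    [0,0,0,0,0,3,0.5],
  ],
)

```text
time: 18.18
ee_pos: [0.5851, 0.0992, 0.0269]
ee_rot: [-0.175, 1.564, 0.175]
ft_force: [-4.4, -1.7, 3.5]
gripper_width: 0.0465
```

Request:
move_arm(
  increments=[
    [0,0,0,0,0,4,0.5],
    [0,0,0,0,0,5,0.5],
    [0,0,0,0,0,5,0.5],
    [0,0,0,0,0,5,0.5],
    [0,0,0,0,0,5,0.5],
    [0,0,0,0,0,5,0.5],
    [0,0,0,0,0,5,0.5],
    [0,0,0,0,0,5,0.5],
  ],
)

```text
time: 18.85
ee_pos: [0.6234, 0.1078, 0.0268]
ee_rot: [-0.175, 1.564, 0.175]
ft_force: [-2.9, -0.5, 1.5]
gripper_width: 0.046
```

```bash
python3 pr.py; python3 - <<'E'
from h import *
s,im,P=caps('w7.png')
for c in ('side',):
    s2,im2,d=snap(c,'side2.png'); P=world(c,s2,d)
    for nm,b in dict(fence=(.64,.76,-.06,.3,.034,.05),rack=(.5,.7,-.02,.22,.009,.033)).items():
        m=(P[...,0]>b[0])&(P[...,0]<b[1])&(P[...,1]>b[2])&(P[...,1]<b[3])&(P[...,2]>b[4])&(P[...,2]<b[5])
        print(nm,cv2.minAreaRect(P[m][:,:2].astype(np.float32)*1000))
E
```

```text
18.85 [0.6234 0.1078 0.0268] [[-0.0, -0.221, 0.975], [0.0, 0.975, 0.221], [-1.0, 0.0, -0.0]] [-2.86 -0.53  1.45]
-0.02 [  2.8   0.2 -62.5]
-0.0115 [  2.8   0.1 -54. ]
yaw err deg 0.06638135701190395
tcp [0.6234 0.1078 0.0268] R [[-0.0, -0.221, 0.975], [0.0, 0.975, 0.221], [-1.0, 0.0, -0.0]]
cap [0.6235 0.076  0.0709] r 0.0076 tool offset mm [-44.1 -31.1  -7. ] px [204. 281.]
cap [0.6098 0.1347 0.0711] r 0.0074 tool offset mm [-44.3  29.2  -7.3] px [347. 281.]
cap [0.6463 0.0945 0.0735] r 0.0147 tool offset mm [-46.6 -18.   19.3] px [232. 343.]
cap [0.636  0.1271 0.0737] r 0.0134 tool offset mm [-46.9  16.   16.5] px [322. 342.]
fence ((691.0216674804688, 126.07579040527344), (96.29261016845703, 261.1429138183594), 13.064847946166992)
rack ((646.8604125976562, 122.2729721069336), (101.33000183105469, 174.97142028808594), 13.167364120483398)
```

View pics/w7.png

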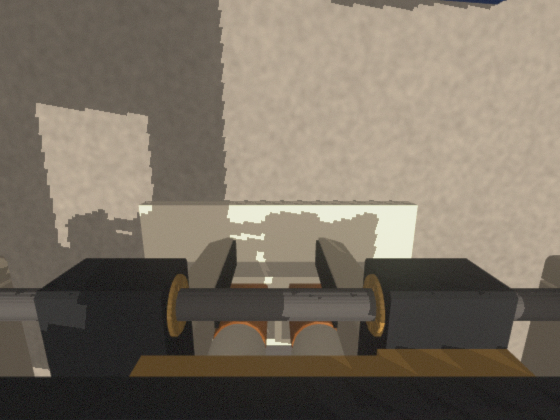

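The picture shows the rack edge level, at row 205 from column 140 to 415. The two fingers sit evenly on the wall near columns 228 and 325, with vials behind them. About 24 mm of travel remains.

Request:
move_arm(
  increments=[
    [0,0,0,0,0,4,0.5],
    [0,0,0,0,0,4,0.5],
    [0,0,0,0,0,4,0.5],
    [0,0,0,0,0,3,0.5],
    [0,0,0,0,0,2,0.5],
    [0,0,0,0,0,0,0.5],
  ],
)

```text
time: 19.45
ee_pos: [0.6401, 0.1116, 0.027]
ee_rot: [-0.175, 1.563, 0.175]
ft_force: [-0.4, -0.2, -1.1]
gripper_width: 0.0462
```

Request:
move_arm(
  increments=[
    [0,0,0,0,0,2,0.5],
    [0,0,0,0,0,2,0.5],
    [0,0,0,0,0,0,0.5],
  ],
)

```text
time: 19.7
ee_pos: [0.6438, 0.1124, 0.027]
ee_rot: [-0.175, 1.563, 0.175]
ft_force: [-1.9, -0.3, -0.2]
gripper_width: 0.0464
```

Request:
move_arm(
  increments=[
    [0,0,0,0,0,1.5,0.5],
    [0,0,0,0,0,1.5,0.5],
    [0,0,0,0,0,0,0.5],
    [0,0,0,0,0,0,0.5],
  ],
)

```text
time: 20.03
ee_pos: [0.6451, 0.1126, 0.0269]
ee_rot: [-0.176, 1.567, 0.175]
ft_force: [-9.7, -3.3, 7.3]
gripper_width: 0.0467
```

Request:
move_arm(
  increments=[
    [0,0,0,0,0,1,0.5],
    [0,0,0,0,0,1,0.5],
    [0,0,0,0,0,0,0.5],
    [0,0,0,0,0,0,0.5],
  ],
)

```text
time: 20.37
ee_pos: [0.6453, 0.1126, 0.0269]
ee_rot: [-0.176, 1.571, 0.175]
ft_force: [-19.2, -6.9, 15.1]
gripper_width: 0.0463
```

Request:
move_arm(
  increments=[
    [0,0,0,0,0,-1,0.5],
    [0,0,0,1.5,0,0,0.5],
    [0,0,0,1.5,0,0,0.5],
    [0,0,0,1.5,0,0,0.5],
    [0,0,0,0,0,0,0.5],
    [0,0,0,0,0,0,0.5],
  ],
)

```text
time: 20.87
ee_pos: [0.6451, 0.1129, 0.0219]
ee_rot: [-0.176, 1.569, 0.175]
ft_force: [-12.7, -4.3, 6.7]
gripper_width: 0.0467
```

Request:
move_arm(
  increments=[
    [0,0,0,1,0,0,0.5],
    [0,0,0,1,0,0,0.5],
    [0,0,0,0,0,0,0.5],
    [0,0,0,0,0,0,0.5],
  ],
)

```text
time: 21.2
ee_pos: [0.6451, 0.1129, 0.0203]
ee_rot: [-0.176, 1.569, 0.175]
ft_force: [-14.4, -2.5, 11.0]
gripper_width: 0.0465
```

Request:
move_arm(
  increments=[
    [0,0,0,1,0,0,0.5],
    [0,0,0,0.5,0,0,0.5],
    [0,0,0,0,0,0,0.5],
    [0,0,0,0,0,0,0.5],
    [0,0,0,0,0,0,0.5],
    [0,0,0,0,0,0,0.5],
  ],
)

```text
time: 21.7
ee_pos: [0.6451, 0.1129, 0.0203]
ee_rot: [-0.176, 1.569, 0.175]
ft_force: [-21.3, -4.5, 21.6]
gripper_width: 0.0467
```

```bash
python3 - <<'E'
from h import *
caps('w8.png',.06,.095)
for c in ('scene','side'):
    s2,im2,d=snap(c); P=world(c,s2,d)
    r=None
    for nm,b in dict(fence=(.64,.78,-.06,.3,.035,.046),rack=(.55,.72,0,.25,.006,.0325)).items():
        m=(P[...,0]>b[0])&(P[...,0]<b[1])&(P[...,1]>b[2])&(P[...,1]<b[3])&(P[...,2]>b[4])&(P[...,2]<b[5])
        print(c,nm,cv2.minAreaRect(P[m][:,:2].astype(np.float32)*1000))
    m=((P[...,2]>.066)&(P[...,2]<.088)&(P[...,0]>.3)&(P[...,0]<.75)&(abs(P[...,1])<.4)).astype(np.uint8)
    n,l,st,ce=cv2.connectedComponentsWithStats(m)
    for i in range(1,n):
        if st[i,4]>20: p=P[l==i]; print(c,st[i,4],((p.min(0)+p.max(0))/2).round(3),p[:,2].max().round(3))
    print([(t,[(np.round(r['at'],3).tolist(),round(r['confidence'],2)) for r in spot_point(t,c)[:2]]) for t in ('rack','fence','jar','weight')])
    cv2.imwrite(f'pics/{c}3.png',cv2.resize(im2[90:330,120:480] if c=='scene' else im2[80:300,180:420],None,fx=2,fy=2)[:,:,::-1])
print(observe()['ft_force'],observe()['time'])
E
```

```text
tcp [0.6451 0.1129 0.0203] R [[-0.005, -0.222, 0.975], [-0.001, 0.975, 0.222], [-1.0, 0.0, -0.005]]
cap [0.6452 0.0812 0.0648] r 0.0074 tool offset mm [-44.4 -30.9  -7.2] px [204. 281.]
cap [0.6321 0.14   0.0648] r 0.0074 tool offset mm [-44.5  29.4  -6.9] px [347. 282.]
cap [0.665  0.0976 0.0706] r 0.0139 tool offset mm [-50.4 -19.4  15.7] px [224. 342.]
cap [0.6553 0.1335 0.0707] r 0.0131 tool offset mm [-50.5  17.8  14.2] px [329. 342.]
scene fence ((696.6207275390625, 125.34523010253906), (84.5699234008789, 260.46588134765625), 13.466551780700684)
scene rack ((673.4447631835938, 139.4734344482422), (92.96260070800781, 220.90554809570312), 0.027196809649467468)
scene 231 [0.679 0.121 0.074] 0.082
scene 122 [0.691 0.063 0.074] 0.082
scene 145 [ 0.638 -0.191  0.072] 0.077
scene 154 [ 0.699 -0.159  0.072] 0.078
scene 164 [ 0.6   -0.292  0.071] 0.076
scene 39 [ 0.747 -0.389  0.07 ] 0.073
[('rack', [([0.653, 0.115, -0.001], 0.88), ([0.39, 0.144, 0.003], 0.81)]), ('fence', [([0.699, 0.124, 0.004], 0.66), ([0.673, 0.139, 0.043], 0.62)]), ('jar', [([0.508, -0.298, -0.004], 0.9)]), ('weight', [([0.537, -0.18, 0.003], 0.61)])]
side fence ((701.5739135742188, 127.93962097167969), (74.42953491210938, 260.71514892578125), 13.13703727722168)
side rack ((661.1793823242188, 140.43870544433594), (218.7755584716797, 117.50765991210938), 89.94084167480469)
side 38 [ 0.635 -0.185  0.071] 0.075
side 24 [0.688 0.105 0.076] 0.083
[('rack', [([0.389, 0.143, 0.005], 0.91), ([0.658, 0.117, 0.001], 0.76)]), ('fence', [([0.704, 0.128, -0.003], 0.81), ([0.688, 0.064, 0.039], 0.37)]), ('jar', [([0.508, -0.297, 0.002], 0.76)]), ('weight', [([0.54, -0.179, -0.0], 0.64)])]
[-20.03636783  -3.95978736  21.55574888] 22.25
```

View pics/side3.png

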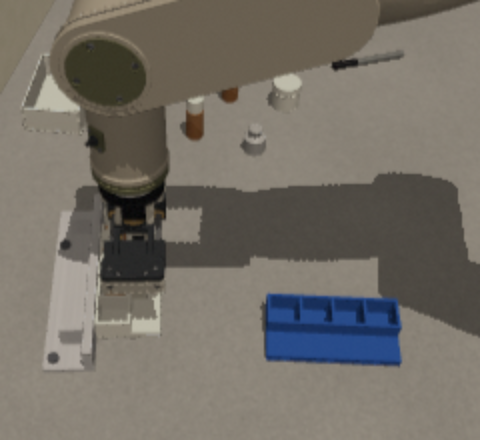

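The picture shows the rack against the fence, with the gripper in its front step and its free end at about (130, 310). The jar (286, 92), weight (255, 140) and nearby vials are undisturbed. I'll check flatness, yaw and the force settling once more.

```bash
python3 - <<'E'
from h import *
s,im,d=snap('wrist'); P=world('wrist',s,d)
m=(P[...,2]>.008)&(P[...,2]<.017)&(P[...,0]>.58)&(P[...,0]<.68)&(P[...,1]>0)&(P[...,1]<.23)
p=P[m]; A=np.c_[p[:,:2]-p[:,:2].mean(0),np.ones(len(p))]; q=np.linalg.lstsq(A,p[:,2],rcond=None)[0]; print('step n',len(p),'slope',q)
L=np.argwhere(m); 
cols=np.unique(L[:,1]); e=np.array([P[L[L[:,1]==c][:,0].min(),c] for c in cols]); 
f=np.polyfit(e[:,1],e[:,0],1); f=np.polyfit(e[:,1][abs(np.polyval(f,e[:,1])-e[:,0])<.004],e[:,0][abs(np.polyval(f,e[:,1])-e[:,0])<.004],1)
print('front edge yaw deg',np.rad2deg(np.arctan(-f[0])),'ends',e[0],e[-1],'ctr x',np.polyval(f,.11))
s=observe();print(s['time'],s['ee_pos'],s['ft_force'],abs(s['qd']).max())
E
```

```text
step n 14654 slope [0.0205668  0.00379062 0.01187635]
front edge yaw deg 13.145002751450576 ends [0.63769568 0.02691834 0.01085795] [0.60057923 0.18708423 0.01069384] ctr x 0.6181063262566049
22.3 [0.64514224 0.1129246  0.02031503] [-20.43170701  -4.38604194  21.73057283] 0.001321753493850582
```

View pics/scene3.png

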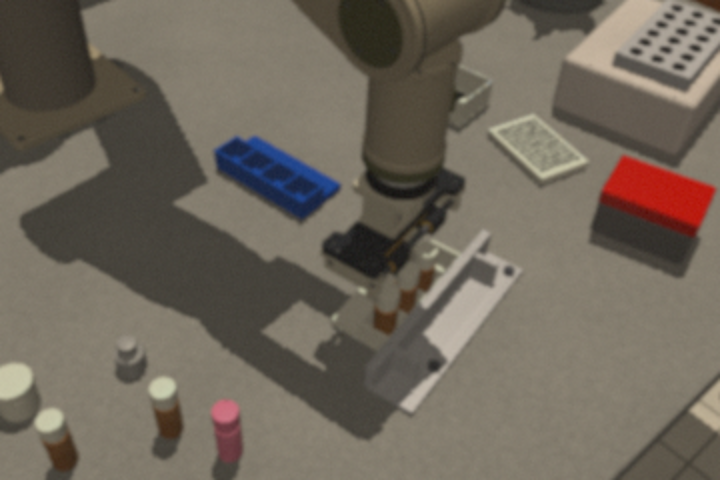

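```bash
python3 - <<'E'
from h import *
s,im,d=snap('wrist'); P=world('wrist',s,d)
rx=np.array([.974,.226]);ry=np.array([-.226,.974]);c=np.array([.659,.116])
X=(P[...,:2]-c)@rx; Y=(P[...,:2]-c)@ry
for y0,y1 in((-.078,-.045),(.045,.078)):
    for x0 in np.arange(-.038,-.006,.006):
        m=(X>x0)&(X<x0+.006)&(Y>y0)&(Y<y1)&(P[...,2]<.02)&(P[...,2]>.004); print(round(y0,3),round(x0,3),m.sum(),np.median(P[...,2][m]).round(4) if m.any() else '')
# bench slope reference
m=(X>-.2)&(X<-.06)&(abs(Y)<.1)&(abs(P[...,2])<.01); p=P[m]
print('bench slope',np.linalg.lstsq(np.c_[X[m],Y[m],np.ones(m.sum())],p[:,2],rcond=None)[0])
E
```

```text
-0.078 -0.038 586 0.012
-0.078 -0.032 559 0.012
-0.078 -0.026 552 0.012
-0.078 -0.02 541 0.012
-0.078 -0.014 314 0.012
-0.078 -0.008 31 0.0121
0.045 -0.038 575 0.0118
0.045 -0.032 566 0.0118
0.045 -0.026 561 0.0119
0.045 -0.02 523 0.0118
0.045 -0.014 360 0.0118
0.045 -0.008 36 0.0123
bench slope [-1.92360657e-04 -9.04061067e-04 -9.08457139e-05]
```

Request:
move_arm(
  increments=[
    [0,0,0,0,0,0.4,0.5],
    [0,0,0,0,0,0,0.5],
    [0,0,0,0,0,0,0.5],
    [0,0,0,0,0,0,0.5],
    [0,0,0,0,0,0,0.5],
    [0,0,0,0,0,0,0.5],
  ],
)

```text
time: 22.85
ee_pos: [0.6451, 0.1129, 0.0203]
ee_rot: [-0.176, 1.57, 0.175]
ft_force: [-23.0, -4.5, 23.2]
gripper_width: 0.0464
```

```bash
python3 -c "
from cell import *
s=observe();print(s['time'],s['ee_pos'],s['ft_force'],abs(s['qd']).max())
print(finish_job())"
```

```text
22.85 [0.64514065 0.11291691 0.02029747] [-23.0166044   -4.46365181  23.19822671] 0.0010298619857264809
the job is handed in; nothing more can be done
None
```

I handed the job in at 22.9 s with the arm still holding the diagonal push. It gave no verdict.

**What I did:** I stood vial1 in the y = -60 mm well and vial2 in the y = -20 mm well while the rack was about 118 mm from the fence. Vial5 stayed where it was. I then pushed the rack back about 76 mm with two spread fingers in the front step and pressed it down and back.

**Last checks:**
- **Vials:** All three caps measured about 80.8 mm high, so the vials are fully seated. This was before the push; afterwards the scene picture showed all three upright in the rack.
- **Rack position:** It turns 13.1°, the same as the fence, and its step is level at 12 mm. It sits about 3 mm off the middle of the fence lengthwise.
- **Push:** The tool felt about 23 N back and 23 N down, with the arm at rest. The force on the fence itself was not measured; it is the back push less bench friction.
- **Other things:** The jar, the weight and loose vials 3 and 4 measured within a few millimetres of their starts. I did not re-measure the well plate and trough, but the arm never came near them after the start.

**Disagreements:**
- Camera estimates put the rack centre 42 to 46 mm from the fence face, against 40 mm when flush and a limit of 43.5 mm. The force rose sharply and the tool stopped, so I judged it flush.
- A first plane fit suggested a 0.02 rad tilt, but it included wall points. Strip medians over the step showed it level.

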